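# Chase the thread of a guard-post foot

### The job

The thread in the foot of the counter's glass-guard post needs chasing: fit the loose socket key fully down onto the square of the thread chaser standing in it, and run the chaser in clockwise (seen from above) the proper way: half a turn in, a quarter turn back, half a turn in again, a quarter turn back, then on in until its collar seats on the brass bush, just finger-tight and never forced. Leave the key sitting on the square, and leave the other things on the counter where they are.

Things in the scene. Friction and masses are not known exactly. Their poses are not given: they have to be found in the camera images.
- key: loose socket key, 0.16 kg, upright on its socket. Origin: centre of the socket's underside, z up. Socket block 36 x 36 mm, 26 mm tall; square hole 17 mm wide, 22 mm deep, open below, sides along x and y. Above an 18 mm stem the black square grip, 30 x 30 mm, sides along x and y, from 37 to 63 mm above the origin. Fits the chaser's square in any of 4 quarter-turn positions; only its weight keeps it on
- chaser_head: upper end of the steel thread chaser, which stands upright in the post foot and can only screw in and out. Origin: on the axis, top of its collar, where the square begins, 57 mm above the counter at the start; z up. Square 16 x 16 mm, sides along x and y, 16 mm tall, then a 12.5 mm wide tip up to 20 mm. Collar 32 mm across, 5 mm thick, below the origin
- turn (a joint): turn of the chaser (rad), 0 at the start, growing clockwise from above = screwing in, 8 mm down a turn; stays where left. Running torque 0.05 to 0.08 N m either way. The collar meets the bush between 5.2 and 6.35 rad, differently each time; then the torque rises by about 0.25 N m every 0.1 rad. Finger-tight is 0.15 to 0.35 N m in all; 0.5 N m is forcing it
- collar (a point): centre of the underside of the chaser's collar, on the axis, z up
- seat (a point): centre of the top face of the brass bush (34 mm across) on which the collar seats, z up; it stands 4 to 5 mm above the boss of the foot (boss 48 mm across, 40 mm tall, on a flange 90 mm across, 8 mm thick, fixed to the counter)
- espresso_cup: small green and white cup, 64 x 89 x 48 mm, a bystander; origin centre of underside
- sugar_shaker: glass sugar shaker, 44 mm across, 90 mm tall, a bystander; origin centre of underside
- service_bell: domed counter bell, 80 mm across, 54 mm tall, a bystander; origin centre of underside
- jar: glass jar with screw lid, 62 mm across, 103 mm tall, a bystander; origin centre of underside
- marker: black marker pen lying down, 136 mm long, a bystander; origin centre of underside
- bush: the brass bush itself, 34 mm across, origin centre of its top face (as seat)
There are look-alikes about, which are no part of the job. What is shaped like the key but purple is not meant.

How it is judged:
On the way, in this order (a step that is already met when the one before it is completed fails the run):
1. key fully down on the chaser's square, before it has been turned in (horizontal distance between key and chaser_head below 0.004 m and z of key in the frame of chaser_head below 0.004 m and angle between key's own z axis and vertical below 0.12 rad and value of joint turn below 1 rad), for 0.1 s.
2. about half a turn in (past 2.7 rad) (value of joint turn above 2.7 rad), for 0.05 s.
3. about a quarter turn back (below 2.1 rad); running on past 4.25 rad instead fails the run, the next step being met already ((value of joint turn below 2.1 rad or value of joint turn above 4.25 rad)).
4. half a turn in again (past 4.2 rad) (value of joint turn above 4.2 rad), for 0.05 s.
5. about a quarter turn back (below 3.6 rad); seating the collar or running past 5.5 rad instead fails the run ((value of joint turn below 3.6 rad or value of joint turn above 5.5 rad or z of collar in the frame of seat below 0.0002 m)).
6. in again, past 4.9 rad (value of joint turn above 4.9 rad).
7. collar seated on the bush (gap under 0.2 mm), key still on the square (horizontal distance between key and chaser_head below 0.004 m and z of key in the frame of chaser_head below 0.004 m and angle between key's own z axis and vertical below 0.12 rad and z of collar in the frame of seat below 0.0002 m), for 0.2 s.
At the end, for the whole second after the job is handed in: the chaser's collar is seated on the bush (gap under 0.2 mm) and the key sits on the square (origin within 4 mm of the head's origin sideways and less than 4 mm above it, tilted under 0.12 rad), released and at rest (all of step 7 and linear speed of key below 0.01 m/s and velocity of joint turn below 0.05 rad/s); the robot touches nothing.
It fails at once if the collar forced onto the bush: more than 40 N between chaser and bush where it stops (0.5 to 0.6 N m of turning torque) (contact force between chaser_head and bush above 40 N).
It fails at once if key rammed onto or wrenched against the chaser with more than 120 N (contact force between key and chaser_head above 120 N).
It fails at once if a bystander (cup, shaker, bell, jar or marker) moved by more than 30 mm (distance of any of espresso_cup, sugar_shaker, service_bell, jar, marker from where it was at the start of the episode above 0.03 m).
It also fails if it takes over 72 s, if anything falls off the work surface, if the arm or the gripper's body presses on something with over 40 N, if the wrist force passes 120 N, or if a joint passes its speed limit or range.

### The arm

A 6-joint arm with a two-finger parallel gripper is mounted at the origin on a cart in front of the work surface, level with it; the furniture and walls round the work are solid. World frame = base frame: x ahead of the robot, y to its left, z up, the work surface at z = 0. Lengths are in m, angles in rad, forces in N, time in s.
With the tool pointing down it reaches from about 0.3 to 0.85 m from the base axis. Payload 4.2 kg.
Tool frame: the origin (TCP) lies on the centre line of the jaws, within the pads' length; the fingertips stand 11 mm ahead of it and the grasp point (between the pads) lies 8 mm behind it; z points along the fingers, y is the line along which they close (so a half turn about z gives the same grasp; the last joint's range is limited). The gripper opens to 91 mm and grips with 3 to 60 N. Pads are 32 mm wide; open, the fingers measure 118 mm over their backs; the gripper's body (76 mm by 178 mm) begins 60 mm behind the grasp point.
Start: joints at [-0.02, 0.32, 1.565, -0, 1.257, -0.02], TCP at [0.575, 0, 0.201] pointing down, gripper open.
Joint ranges: [-3.11, 3.11], [-0.84, 2.01], [0.21, 2.61], [-1.34, 4.49], [0.05, 2.63], [-2.56, 2.56]. Speed limits (rad/s): [2.57, 2.57, 3.14, 3.14, 3.14, 3.14].

### API

Orientations are given as a 3x3 rotation matrix whose columns are the frame's x, y, z axes.
In Python, from plant import arm gives the robot as it stands. The module is installed in compiled form; this text tells all that it offers.
- The arm moves only by the tool carry_out, never from a script. Its argument "increments" is a list of rows, each an object of numbers: "x", "y", "z": the shift along the tool's x, y, z in mm; "rx", "ry", "rz": the turn, a rotation vector about the tool's x, y, z in degrees; "hand": the opening, from 0 (shut) to 1 (fully open). In form: [{"x": .., "y": .., "z": .., "rx": .., "ry": .., "rz": .., "hand": ..}, ...]. A call has 1 to 12 rows; each row is the pose to reach, as a shift and turn from the pose commanded when the call began, along the tool's axes at that moment; what a row does not reach only later rows make up. A row lasts 1/8 s, in which the tool goes at most 62.5 mm and 10.7 degrees, less where a joint would pass 70% of its speed; a pose out of reach is approached as far as the arm can. A call with a gripper value outside its range is refused whole. The fingers move at their own pace and stop on an object; "force" is the grip in N (left out, the last holds). Time passes only in rows, so rows that repeat a pose let the fingers close. It gives the time, the measured TCP pose, the force, the opening and the grip force at its end, in the units of the state.
- arm.read_state(): the state, without advancing time (a new reading comes with each control period).
- arm.read_camera(name): name is "scene" or "side" or "wrist"; returns (picture, depth): 384x512x3 uint8, red, green, blue; 384x512 float32, m along the optical axis (not along the pixel's ray), 0 where there is no reading.
- arm.camera_info(name): a dict with "fx", "fy", "cx", "cy" (pixels), "dist_coeffs" ([k1, k2, p1, p2, k3] as OpenCV has them; the pictures are not rectified), "R" (3x3) and "t" (3): a world point X has camera coordinates R X + t; the wrist camera has in their place "mount" (4x4, takes a point from camera to tool coordinates, whose origin is the TCP and whose axes are the flange's). Camera axes: x right, y down, z forward; pixel columns grow to the right and rows downward; lengths in m; the calibration is good to about 2 mm. A picture is of the moment at which its call begins: read the wrist's pose just before it. camera_info takes no time and is no camera call.
- arm.sign_off(): hands the job in; it is judged then, once.
The state is a dict: "clock": time; "joint_pos": joint angles; "joint_vel": joint speeds; "joint_torque": joint torques, N m; "position": TCP position; "tool_rot": TCP orientation; "force": force on the tool from outside, world axes, zero at the start; "moment": the same for the moment, N m; "grip_width": finger opening in m; "finger_force": force on a finger pad.
Only numpy, scipy, OpenCV 4.12 (cv2) and the standard library are available. Lean on these libraries where they do the work, as an engineer would, in place of code of your own. Each camera call takes 0.05 s, during which the arm holds its last target. There are 200 camera calls.

## Working session

There is one attempt and no reset: what is moved stays moved. The work goes in short steps, Python scripts to look and compute and a tool call to move; the robot and the scene stay as the last step left them, time stands still between calls to the robot, and variables do not carry over. Pictures are saved under pics/ and viewed, at most 12 in all, crops included, and the job is handed in when it is done.

Besides the shell and the picture viewer there is one more tool, called after "Call:" in YAML: its name, and indented under it one key for each argument. carry_out: Moves the arm, as the interface text tells. Its arguments: {"type":"object","properties":{"increments":{"type":"array","items":{"type":"object","properties":{"x":{"type":"number"},"y":{"type":"number"},"z":{"type":"number"},"rx":{"type":"number"},"ry":{"type":"number"},"rz":{"type":"number"},"hand":{"type":"number"}}}},"force":{"type":"number"}},"required":["increments"]}

```bash
mkdir -p pics; cat > h.py <<'E'
import numpy as np, cv2, pickle
from plant import arm
def grab(n):
    s=arm.read_state(); p,d=arm.read_camera(n); return s,p,d,arm.camera_info(n)
def save(n,p,f=1.0): cv2.imwrite('pics/'+n,cv2.resize(p[:,:,::-1],None,fx=f,fy=f,interpolation=cv2.INTER_CUBIC))
def cam(i,s):
    if 'mount' in i:
        M=np.array(i['mount']); Rt=np.array(s['tool_rot']); 
        return Rt@M[:3,:3], Rt@M[:3,3]+np.array(s['position'])
    R=np.array(i['R']); return R.T, -R.T@np.array(i['t'])
def K(i): return np.array([[i['fx'],0,i['cx']],[0,i['fy'],i['cy']],[0,0,1.]])
def ray(i,s,u,v):
    q=cv2.undistortPoints(np.array([[[u,v]]],float),K(i),np.array(i['dist_coeffs']))[0,0]
    Rc,c=cam(i,s); return c,Rc@np.array([q[0],q[1],1.])
def onplane(i,s,u,v,z):
    c,d=ray(i,s,u,v); return c+d*(z-c[2])/d[2]
def bydepth(i,s,u,v,dep):
    c,d=ray(i,s,u,v); return c+d*dep
def dump(n,t): pickle.dump(t,open(n+'.pkl','wb'))
E
python3 - <<'E'
from h import *
for n in ('scene','side','wrist'):
    t=grab(n); dump(n,t); save(n+'0.png',t[1]); print(n,{k:np.round(v,3).tolist() for k,v in t[3].items()})
s=t[0]; print(s)
a=[pickle.load(open(n+'.pkl','rb'))[1] for n in ('scene','side')]
E
```

```text
scene {'fx': 392.43, 'fy': 392.43, 'cx': 259.471, 'cy': 189.282, 'dist_coeffs': [-0.132, 0.0, 0.0, 0.0, 0.0], 'R': [[-0.876, -0.481, -0.012], [-0.241, 0.459, -0.855], [0.417, -0.747, -0.518]], 't': [0.54, 0.137, 0.802]}
side {'fx': 427.457, 'fy': 427.457, 'cx': 252.747, 'cy': 203.308, 'dist_coeffs': [-0.082, 0.0, 0.0, 0.0, 0.0], 'R': [[-0.999, -0.041, 0.006], [-0.025, 0.481, -0.877], [0.033, -0.876, -0.481]], 't': [0.539, -0.016, 1.234]}
wrist {'fx': 290.988, 'fy': 290.988, 'cx': 252.384, 'cy': 192.012, 'dist_coeffs': [-0.042, 0.0, 0.0, 0.0, 0.0], 'mount': [[-0.0, -0.965, -0.262, 0.073], [1.0, -0.0, -0.001, -0.001], [0.001, -0.262, 0.965, -0.184], [0.0, 0.0, 0.0, 1.0]]}
{'clock': 0.1, 'joint_pos': array([-1.99983118e-02,  3.20178065e-01,  1.56552920e+00,  6.78482106e-06,
        1.25739407e+00, -2.00009686e-02]), 'joint_vel': array([ 0.00070166,  0.00024055, -0.00332327,  0.00018313,  0.00111372,
        0.00052025]), 'joint_torque': array([ 5.01049108e-04, -4.13330913e+01, -2.32510239e+01,  7.29743019e-02,
        4.21804120e-02, -4.88014211e-05]), 'position': array([5.74537699e-01, 1.32361258e-05, 2.00043840e-01]), 'tool_rot': array([[-5.32584632e-07,  9.99998863e-01, -1.50824961e-03],
       [ 9.99999999e-01,  5.87820556e-07,  3.66220920e-05],
       [ 3.66229369e-05, -1.50824959e-03, -9.99998862e-01]]), 'force': array([-1.02066301,  0.23177597, -0.34640595]), 'moment': array([ 0.04624149, -0.01732331,  0.01428092]), 'finger_force': 0.0, 'grip_width': 0.09111899121075878}
```

View pics/scene0.png

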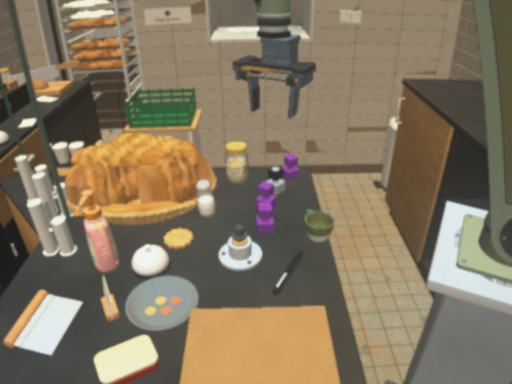

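View pics/side0.png

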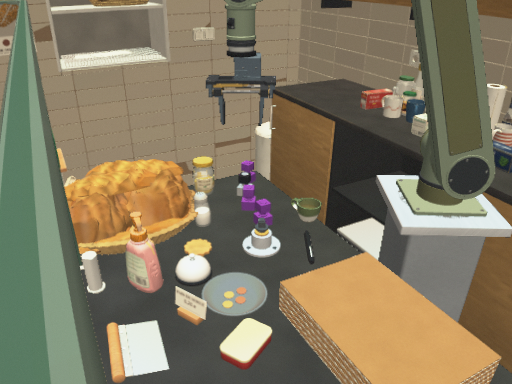

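View pics/wrist0.png

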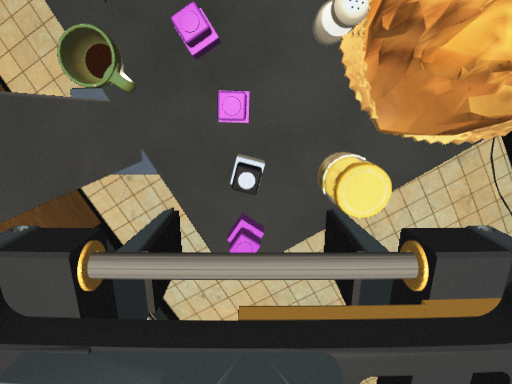

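The wrist view shows the key (black grip, light round top) at (247,175). Look-alikes are the purple ones at (193,25), (234,106) and (246,235), and the side view also shows the white shaker at (203,215). The chaser stands in the foot at scene (239,245), side (261,238).

```bash
python3 - <<'E'
from h import *
s,p,d,i=pickle.load(open('wrist.pkl','rb'))
for n,u,v in [('keytop',247,180),('p1',193,22),('p2',234,105),('p3',246,240),('jar',362,188),('cup',97,60),('shaker',352,8)]:
    print(n,d[v,u],np.round(bydepth(i,s,u,v,d[v,u]),3))
save('key1.png',p[130:260,190:310],5)
g=[]
for n in('scene','side'):
    s,p,d,i=pickle.load(open(n+'.pkl','rb'))
    for (u,v) in ([(239,228),(239,245),(317,218),(290,270)] if n=='scene' else [(261,222),(261,238),(308,210),(309,246)]):
        print(n,u,v,d[v,u],np.round(bydepth(i,s,u,v,d[v,u]),3))
    g.append(cv2.resize(p[215:275,200:280] if n=='scene' else p[205:265,220:300],None,fx=5,fy=5,interpolation=cv2.INTER_CUBIC))
save('ch1.png',np.hstack(g))
E
```

```text
keytop 0.32700825 [0.567 0.    0.065]
p1 0.28561655 [0.514 0.162 0.064]
p2 0.3064553 [0.554 0.082 0.064]
p3 0.3482485 [ 0.566 -0.074  0.063]
jar 0.29008934 [0.683 0.001 0.102]
cup 0.34245938 [0.386 0.137 0.012]
shaker 0.25991693 [0.665 0.167 0.089]
scene 239 228 0.77042997 [0.51  0.275 0.075]
scene 239 245 0.77706224 [0.505 0.286 0.042]
scene 317 218 0.872575 [0.408 0.112 0.03 ]
scene 290 270 0.75728434 [0.398 0.274 0.011]
side 261 222 0.9700803 [0.51  0.28  0.073]
side 261 238 0.9748028 [0.509 0.294 0.038]
side 308 210 1.0819863 [0.393 0.165 0.042]
side 309 246 0.9904693 [0.397 0.285 0.014]
```

View pics/key1.png

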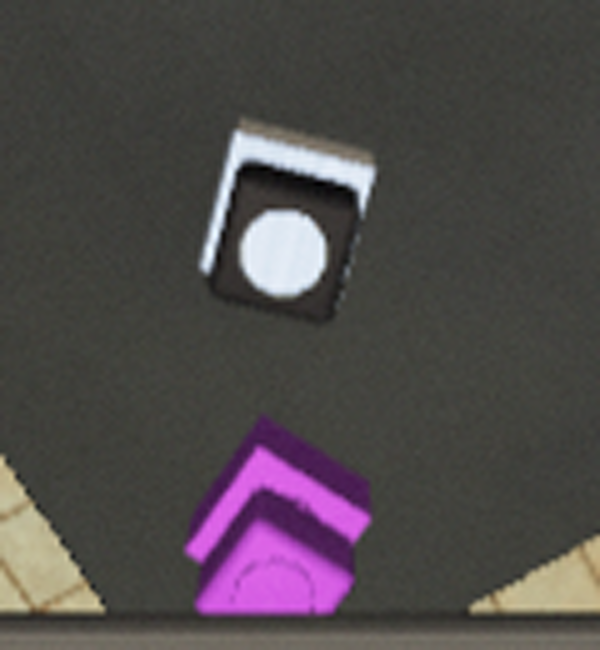

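View pics/ch1.png

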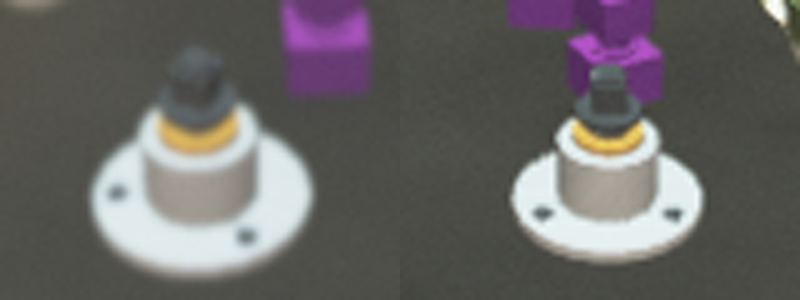

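The key crop confirms it: black grip, white stem disc, yaw about -15°. Next I hover over it, turned about 75° CCW, for a close look.

Call:
carry_out:
  increments:
    - {"y": -4, "z": 10, "rz": -10, "hand": 0.6}
    - {"y": -8, "z": 20, "rz": -20, "hand": 0.6}
    - {"y": -8, "z": 30, "rz": -30, "hand": 0.6}
    - {"y": -8, "z": 40, "rz": -40, "hand": 0.6}
    - {"y": -8, "z": 50, "rz": -50, "hand": 0.6}
    - {"y": -8, "z": 60, "rz": -60, "hand": 0.6}
    - {"y": -8, "z": 60, "rz": -70, "hand": 0.6}
    - {"y": -8, "z": 60, "rz": -75, "hand": 0.6}
    - {"y": -8, "z": 60, "rz": -75, "hand": 0.6}
  force: 20

```text
validation failed for argument at $.in...
```

```bash
python3 - <<'E'
from h import *
s,p,d,i=t=grab('wrist'); dump('w2',t)
print(s['joint_pos'],s['position'],s['tool_rot'].round(4).tolist(),s['grip_width'])
hsv=cv2.cvtColor(p,cv2.COLOR_RGB2HSV)
m=((hsv[...,1]<40)&(hsv[...,2]>170)&(d>0.15)).astype(np.uint8)
cs,_=cv2.findContours(m,0,2)
for c in cs:
    if cv2.contourArea(c)>60:
        r=cv2.minAreaRect(c); (u,v)=r[0]; print(np.round(r[0],1),np.round(r[1],1),r[2],cv2.contourArea(c),onplane(i,s,u,v,.0635).round(4), d[int(v),int(u)])
save('w2.png',p,1.5)
# tall things round chaser
for n in('scene','side'):
    s,p,d,i=pickle.load(open(n+'.pkl','rb'))
    vv,uu=np.mgrid[0:384:2,0:512:2]; uu=uu.ravel();vv=vv.ravel()
    q=cv2.undistortPoints(np.stack([uu,vv],-1).astype(float)[:,None],K(i),np.array(i['dist_coeffs']))[:,0]
    Rc,c=cam(i,s); X=c+(np.c_[q,np.ones(len(q))]*d[vv,uu][:,None])@Rc.T
    r=np.hypot(X[:,0]-.51,X[:,1]-.278); k=(r<.2)&(X[:,2]>.08)&(X[:,2]<.4)
    for a in range(-180,180,45):
        kk=k&(np.abs(np.degrees(np.arctan2(X[:,1]-.278,X[:,0]-.51))-a-22)<23)
        if kk.any(): print(n,a,kk.sum(),r[kk].min().round(3),X[kk,2].max().round(3))
E
```

```text
[-2.00336038e-02  3.20150833e-01  1.56537967e+00 -2.45379790e-05
  1.25740377e+00 -1.99581515e-02] [ 5.74607519e-01 -1.88365791e-05  2.00117535e-01] [[0.0001, 1.0, -0.0013], [1.0, -0.0001, 0.0], [0.0, -0.0013, -1.0]] 0.0912862992528103
[246. 180.] [16. 16.] 90.0 206.0 [5.663e-01 1.000e-04 6.350e-02] 0.32852358
[247.  172.9] [28.6 27.9] 14.03624439239502 127.5 [0.5675 0.0083 0.0635] 0.3263272
[332.3  21.3] [34.8 22.1] 53.47114562988281 383.5 [0.6534 0.1628 0.0635] 0.2860846
[353.   8.] [16. 28.] 90.0 338.5 [0.6734 0.1752 0.0635] 0.2598444
scene -45 21 0.174 0.09
side -45 19 0.172 0.091
```

View pics/w2.png

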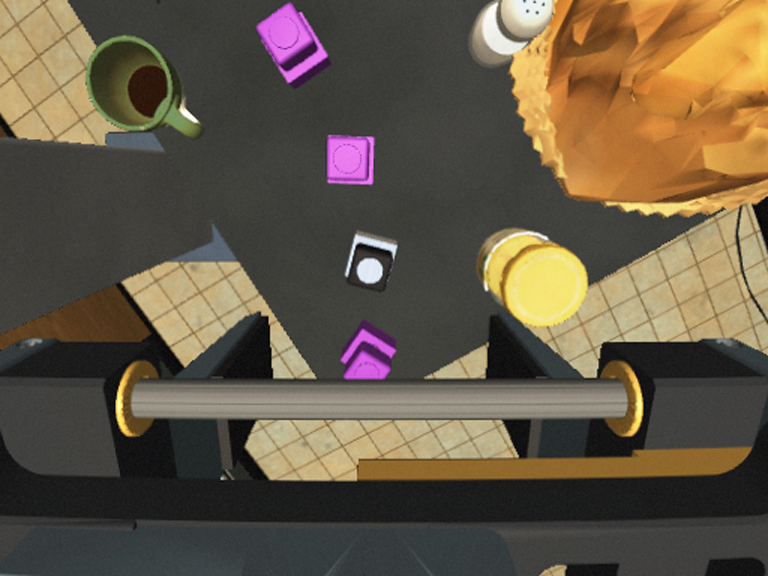

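The picture shows the same view, because the move was refused; the key is still at (246,178) in original pixels. I'll send complete rows this time.

Call:
carry_out:
  increments:
    - {"x": 0, "y": -4, "z": 10, "rx": 0, "ry": 0, "rz": -10, "hand": 0.6}
    - {"x": 0, "y": -8, "z": 20, "rx": 0, "ry": 0, "rz": -20, "hand": 0.6}
    - {"x": 0, "y": -8, "z": 30, "rx": 0, "ry": 0, "rz": -30, "hand": 0.6}
    - {"x": 0, "y": -8, "z": 40, "rx": 0, "ry": 0, "rz": -40, "hand": 0.6}
    - {"x": 0, "y": -8, "z": 50, "rx": 0, "ry": 0, "rz": -50, "hand": 0.6}
    - {"x": 0, "y": -8, "z": 60, "rx": 0, "ry": 0, "rz": -60, "hand": 0.6}
    - {"x": 0, "y": -8, "z": 60, "rx": 0, "ry": 0, "rz": -70, "hand": 0.6}
    - {"x": 0, "y": -8, "z": 60, "rx": 0, "ry": 0, "rz": -75, "hand": 0.6}
    - {"x": 0, "y": -8, "z": 60, "rx": 0, "ry": 0, "rz": -75, "hand": 0.6}
  force: 20

```text
clock: 1.32
position: [0.5669, 0.0, 0.1406]
tool_rot: [[-0.966, 0.26, -0.0], [0.26, 0.966, 0.0], [0.0, -0.0, -1.0]]
force: [0.0, -0.2, -0.5]
grip_width: 0.0552
finger_force: 0.0
```

```bash
cat >> h.py <<'E'
def pts(i,s,d,st=1):
    vv,uu=np.mgrid[0:384:st,0:512:st]; uu=uu.ravel();vv=vv.ravel()
    q=cv2.undistortPoints(np.stack([uu,vv],-1).astype(float)[:,None],K(i),np.array(i['dist_coeffs']))[:,0]
    Rc,c=cam(i,s); return c+(np.c_[q,np.ones(len(q))]*d[vv,uu][:,None])@Rc.T,uu,vv
def inhand(s,X): return (X-np.array(s['position']))@np.array(s['tool_rot'])*1000
E
python3 - <<'E'
from h import *
s,p,d,i=t=grab('wrist'); dump('w2',t)
print(s['joint_pos'].round(3),s['position'].round(4),s['moment'].round(3))
X,u,v=pts(i,s,d); T=inhand(s,X)
near=(np.hypot(T[:,0],T[:,1])<32)&(X[:,2]>.058)&(X[:,2]<.072)
A=T[near][:,:2].astype(np.float32); print(len(A),np.median(X[near,2]),A.min(0),A.max(0),cv2.minAreaRect(A))
hsv=cv2.cvtColor(p,cv2.COLOR_RGB2HSV)
m=((hsv[...,1]<60)&(hsv[...,2]>150)).astype(np.uint8)
cs,_=cv2.findContours(m,0,2)
for c in cs:
    if cv2.contourArea(c)>100:
        r=cv2.minAreaRect(c); (a,b)=r[0]; P=onplane(i,s,a,b,.0635); print(np.round(r[0],1),np.round(r[1],1),r[2],P.round(4),inhand(s,P).round(1))
save('w3.png',p,1.5)
E
```

```text
[-0.02   0.351  1.676  0.     1.114 -1.328] [0.5669 0.     0.1406] [ 0.043 -0.03   0.049]
962 0.06296301676932561 [-13.860919 -14.726629] [15.164822 14.864321] ((0.6663284301757812, 0.0965585708618164), (28.990121841430664, 29.591337203979492), 0.1336970329284668)
[472.  271.8] [ 7.4 52.2] 88.56790161132812 [0.7047 0.197  0.0635] [-81.9 226.1  77. ]
[252.5 269.5] [ 15. 205.] 90.0 [ 0.6409 -0.0209  0.0635] [-76.9  -0.9  77. ]
[473. 264.] [ 5.5 50.1] 88.26429748535156 [0.6957 0.1985 0.0635] [-72.9 225.1  77. ]
[ 33. 268.] [52.3 15.1] 1.2453644275665283 [ 0.5826 -0.2394  0.0635] [ -77.4 -227.1   77.1]
[452.  242.5] [15. 20.] 90.0 [0.6651 0.1785 0.0635] [-48.5 197.9  77. ]
[114.8 217.8] [16.3 17. ] 45.0 [ 0.5534 -0.1344  0.0635] [ -21.9 -133.3   77.1]
[430.5 224.8] [46.8 26.3] 32.61924362182617 [0.6402 0.1589 0.0635] [-29.5 172.5  77.1]
[253. 195.] [20. 20.] 90.0 [ 5.66e-01 -2.00e-04  6.35e-02] [ 0.8 -0.4 77.1]
[253.  185.5] [33. 34.] 90.0 [0.5572 0.0022 0.0635] [ 9.9 -0.4 77.1]
[ 51.1 105.8] [22.  19.2] 36.869895935058594 [ 0.4411 -0.1506  0.0635] [  82.3 -178.1   77.1]
[116.  104.4] [21.1 21.2] 38.65980911254883 [ 0.456  -0.094   0.0635] [  82.6 -119.5   77.1]
[37.7 92.8] [10.9 19.7] 32.0053825378418 [ 0.4276 -0.1578  0.0635] [  93.5 -188.6   77.1]
[97.5 88. ] [24.7 20.5] 45.0 [ 0.4389 -0.1046  0.0635] [  96.4 -134.3   77.1]
[64.2 88.2] [23.4 19.9] 41.18592834472656 [ 0.4308 -0.1331  0.0635] [  96.8 -163.9   77.1]
[47.6 73. ] [17.8 20.6] 38.65980911254883 [ 0.4151 -0.1423  0.0635] [ 109.6 -176.9   77.1]
[78.5 70.7] [23.2 21.3] 38.1572265625 [ 0.4211 -0.1152  0.0635] [ 110.9 -149.1   77.1]
[112.3  69.7] [23.7 21.4] 42.51044845581055 [ 0.4286 -0.0867  0.0635] [ 111.  -119.7   77.1]
[58.8 54.5] [23.4 16.5] 42.87889862060547 [ 0.4042 -0.1267  0.0635] [ 124.1 -164.6   77.1]
[479.   65.5] [89. 64.] 90.0 [0.5051 0.2169 0.0635] [116.  193.4  77.1]
[6. 9.] [18. 12.] 90.0 [ 0.3578 -0.1566  0.0635] [ 161.2 -205.6   77.1]
```

View pics/w3.png

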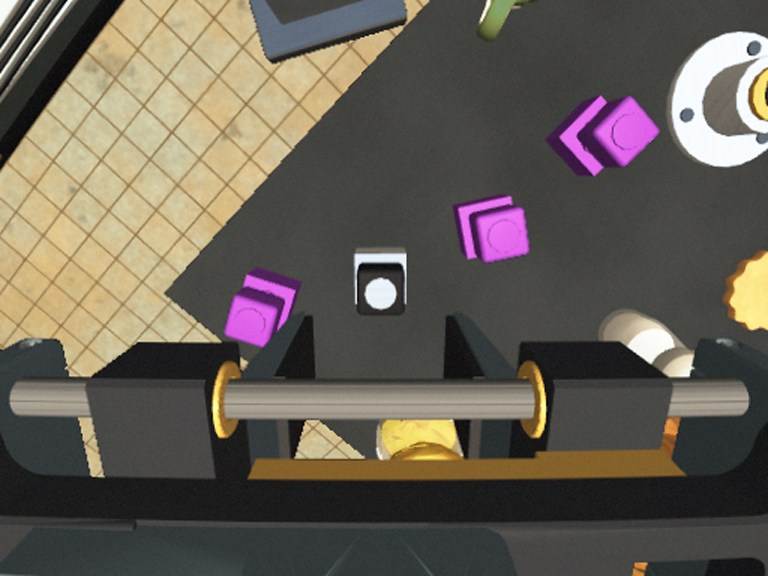

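The key is at (253,190), within 1 mm of centre and square to the jaws; the chaser foot is at the upper right. I'm going down to grip it.

Call:
carry_out:
  increments:
    - {"x": 0.7, "y": 0, "z": 40, "rx": 0, "ry": 0, "rz": 0, "hand": 0.6}
    - {"x": 0.7, "y": 0, "z": 80, "rx": 0, "ry": 0, "rz": 0, "hand": 0.6}
    - {"x": 0.7, "y": 0, "z": 97, "rx": 0, "ry": 0, "rz": 0, "hand": 0.6}
    - {"x": 0.7, "y": 0, "z": 97, "rx": 0, "ry": 0, "rz": 0, "hand": 0.6}
    - {"x": 0.7, "y": 0, "z": 97, "rx": 0, "ry": 0, "rz": 0, "hand": 0.1}
    - {"x": 0.7, "y": 0, "z": 97, "rx": 0, "ry": 0, "rz": 0, "hand": 0.1}
    - {"x": 0.7, "y": 0, "z": 97, "rx": 0, "ry": 0, "rz": 0, "hand": 0.1}
    - {"x": 0.7, "y": 0, "z": 97, "rx": 0, "ry": 0, "rz": 0, "hand": 0.1}
  force: 35

```text
clock: 2.38
position: [0.567, 0.0003, 0.0447]
tool_rot: [[-0.966, 0.259, 0.002], [0.259, 0.966, 0.0], [-0.002, 0.001, -1.0]]
force: [-0.1, 0.9, 4.3]
grip_width: 0.0297
finger_force: 35.0
```

Call:
carry_out:
  increments:
    - {"x": 0.7, "y": 0, "z": -60, "rx": 0, "ry": 0, "rz": 0, "hand": 0.1}
    - {"x": 0.7, "y": 0, "z": -115, "rx": 0, "ry": 0, "rz": 0, "hand": 0.1}
    - {"x": 10, "y": 45, "z": -115, "rx": 0, "ry": 0, "rz": 0, "hand": 0.1}
    - {"x": 25, "y": 90, "z": -115, "rx": 0, "ry": 0, "rz": 0, "hand": 0.1}
    - {"x": 35, "y": 135, "z": -115, "rx": 0, "ry": 0, "rz": 0, "hand": 0.1}
    - {"x": 45, "y": 180, "z": -115, "rx": 0, "ry": 0, "rz": 0, "hand": 0.1}
    - {"x": 57, "y": 225, "z": -115, "rx": 0, "ry": 0, "rz": 0, "hand": 0.1}
    - {"x": 67, "y": 256, "z": -115, "rx": 0, "ry": 0, "rz": 0, "hand": 0.1}
    - {"x": 67, "y": 256, "z": -115, "rx": 0, "ry": 0, "rz": 0, "hand": 0.1}
    - {"x": 67, "y": 256, "z": -115, "rx": 0, "ry": 0, "rz": 0, "hand": 0.1}

```text
clock: 3.62
position: [0.5675, 0.2641, 0.1583]
tool_rot: [[-0.966, 0.259, -0.001], [0.259, 0.966, -0.001], [0.001, -0.001, -1.0]]
force: [0.3, -0.2, -0.7]
grip_width: 0.0294
finger_force: 35.0
```

```bash
python3 - <<'E'
from h import *
s,p,d,i=t=grab('wrist'); dump('w4',t)
print(s['joint_pos'].round(3),s['position'].round(4),s['tool_rot'].round(4).tolist(),s['grip_width'],s['force'],s['moment'].round(3))
X,u,v=pts(i,s,d); T=inhand(s,X)
near=(np.hypot(T[:,0]-60,T[:,1])<40)
for lo,hi in [(.074,.082),(.068,.0755),(.053,.061),(.043,.049),(.036,.0425)]:
    k=near&(X[:,2]>lo)&(X[:,2]<hi); A=T[k][:,:2].astype(np.float32)
    if len(A)>5: print(lo,hi,len(A),np.median(X[k,2]),cv2.minAreaRect(A), u[k].mean(),v[k].mean())
c=p[90:210,180:330]; save('w4.png',c,5)
E
```

```text
[ 4.180e-01  4.280e-01  1.506e+00 -1.000e-03  1.209e+00 -8.910e-01] [0.5675 0.2641 0.1583] [[-0.966, 0.2586, -0.0008], [0.2586, 0.966, -0.0011], [0.0005, -0.0013, -1.0]] 0.02943172009171641 [ 0.31988078 -0.15681798 -0.69894767] [ 0.06  -0.103  0.047]
0.074 0.082 192 0.07631876303092855 ((56.03356170654297, -8.631698608398438), (12.403702735900879, 12.633149147033691), 72.04618835449219) 244.02083333333334 134.47395833333334
0.068 0.0755 138 0.07243182933065964 ((55.68125915527344, -8.524018287658691), (15.769468307495117, 16.155790328979492), 72.3758773803711) 244.08695652173913 133.80434782608697
0.053 0.061 529 0.0564606092092208 ((55.74440002441406, -8.183070182800293), (30.51472282409668, 31.001733779907227), 0.3391725718975067) 244.73156899810965 132.3289224952741
0.043 0.049 45 0.04437357892936722 ((62.758056640625, -4.668268203735352), (17.341665267944336, 33.16843032836914), 28.744762420654297) 250.66666666666666 122.4
0.036 0.0425 813 0.03965167524624574 ((55.91754150390625, -8.6949462890625), (46.90771484375, 47.258270263671875), 21.180362701416016) 245.28782287822878 130.67527675276753
```

View pics/w4.png

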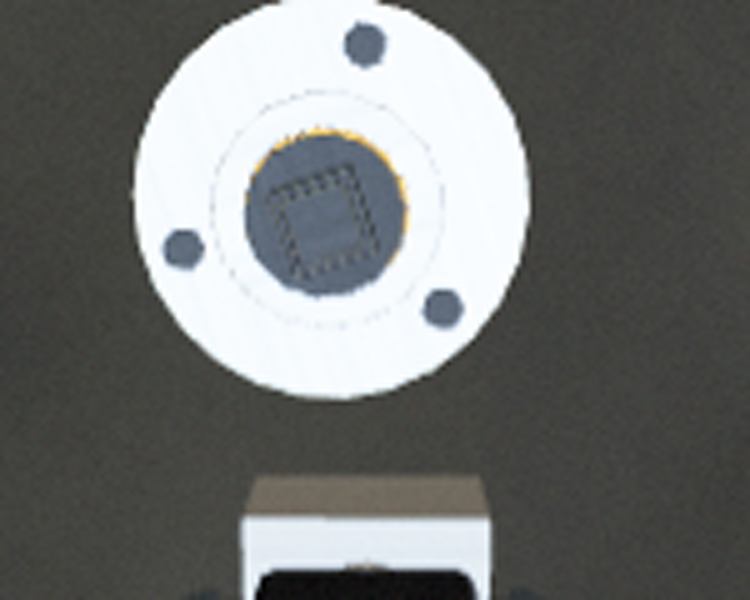

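The crop shows the chaser in its collar at crop (325,215), with the square turned about 72° (i.e. -18°) in tool axes. The held key's socket is below at (365,540). Next I locate the held key with the same camera.

```bash
python3 - <<'E'
from h import *
s,p,d,i=pickle.load(open('w4.pkl','rb'))
X,u,v=pts(i,s,d); T=inhand(s,X)
k=(np.abs(T[:,0])<28)&(np.abs(T[:,1])<24)&(T[:,2]>5)&(T[:,2]<55)
for lo,hi in [(14,20.5),(21,43)]:
    q=k&(T[:,2]>lo)&(T[:,2]<hi); print(lo,hi,q.sum(),np.median(T[q,2]),T[q].min(0),T[q].max(0),np.median(T[q],0))
g=cv2.cvtColor(p,cv2.COLOR_RGB2GRAY)
for c in (240,253,266): print(c,g[178:206,c].tolist())
print(g[197,222:286].tolist()); print(g[189,222:286].tolist())
def tp(u,v,z):
    c,dd=ray(i,s,u,v); R=np.array(s['tool_rot']); c=(c-s['position'])@R*1000; dd=dd@R; return (c+dd*(z-c[2])/dd[2]).round(2)
print(tp(253,184.5,44.7),tp(253,192.5,18.7),tp(228,197,18.7),tp(278,197,18.7))
E
```

```text
14 20.5 553 18.85815942496437 [  2.74414421 -18.54688402  16.02850557] [18.42322345 17.14750698 20.48404491] [14.23788752 -0.51820327 18.85815942]
21 43 354 31.670400512575615 [ 17.49731529 -18.53211378  21.11017993] [18.47809313 17.41950607 42.9977849 ] [18.03572233 -0.50927767 31.67040051]
240 [68, 65, 66, 69, 69, 68, 76, 99, 111, 108, 108, 109, 106, 107, 107, 175, 229, 238, 235, 235, 236, 234, 233, 233, 234, 191, 49, 15]
253 [68, 70, 67, 65, 71, 68, 73, 96, 113, 108, 107, 108, 105, 104, 109, 149, 219, 237, 235, 236, 237, 235, 234, 223, 196, 140, 50, 15]
266 [69, 65, 69, 66, 69, 66, 73, 94, 109, 106, 107, 108, 108, 105, 107, 152, 219, 236, 236, 235, 234, 234, 233, 233, 234, 191, 46, 16]
[73, 72, 70, 71, 73, 87, 176, 236, 236, 236, 236, 235, 236, 235, 236, 236, 235, 236, 235, 236, 235, 236, 235, 235, 236, 235, 235, 236, 236, 236, 236, 236, 235, 234, 236, 236, 235, 235, 234, 235, 235, 235, 236, 235, 235, 236, 235, 235, 235, 234, 236, 235, 234, 235, 235, 231, 108, 71, 69, 66, 64, 67, 67, 70]
[75, 71, 72, 72, 70, 68, 71, 80, 104, 106, 107, 105, 110, 104, 106, 107, 107, 105, 109, 106, 109, 107, 106, 105, 106, 108, 108, 108, 106, 104, 106, 108, 105, 106, 108, 105, 106, 105, 108, 106, 107, 106, 108, 108, 108, 104, 105, 107, 107, 108, 106, 107, 106, 107, 103, 70, 66, 67, 69, 69, 67, 64, 66, 64]
[18.71 -0.48 44.7 ] [19.1  -0.52 18.7 ] [ 15.73 -18.62  18.7 ] [15.72 17.58 18.7 ]
```

Call:
carry_out:
  increments:
    - {"x": 10, "y": 1, "z": 6, "rx": 0, "ry": 0, "rz": -9, "hand": 0.1}
    - {"x": 22.3, "y": 2.7, "z": 12, "rx": 0, "ry": 0, "rz": -17.7, "hand": 0.1}
    - {"x": 22.3, "y": 2.7, "z": 28, "rx": 0, "ry": 0, "rz": -17.7, "hand": 0.1}
    - {"x": 22.3, "y": 2.7, "z": 28, "rx": 0, "ry": 0, "rz": -17.7, "hand": 0.1}
    - {"x": 22.3, "y": 2.7, "z": 28, "rx": 0, "ry": 0, "rz": -17.7, "hand": 0.1}
    - {"x": 22.3, "y": 2.7, "z": 28, "rx": 0, "ry": 0, "rz": -17.7, "hand": 0.1}

```text
clock: 4.42
position: [0.5477, 0.2731, 0.1311]
tool_rot: [[-0.999, -0.046, 0.001], [-0.046, 0.999, 0.0], [-0.001, 0.0, -1.0]]
force: [0.9, -0.7, -1.2]
grip_width: 0.0297
finger_force: 35.0
```

```bash
python3 - <<'E'
from h import *
s,p,d,i=t=grab('wrist'); dump('w5',t)
print(s['joint_pos'].round(3),s['position'].round(4),s['tool_rot'].round(4).tolist(),s['force'].round(2),s['moment'].round(3))
X,u,v=pts(i,s,d); T=inhand(s,X)
near=(np.hypot(T[:,0]-35,T[:,1])<30)&(np.abs(T[:,1])<26)&(T[:,2]>50)
for lo,hi in [(.074,.082),(.068,.0755),(.053,.061),(.036,.0425)]:
    k=near&(X[:,2]>lo)&(X[:,2]<hi); A=T[k][:,:2].astype(np.float32)
    if len(A)>5: print(lo,hi,len(A),np.median(X[k,2]),cv2.minAreaRect(A),A.min(0),A.max(0))
k=(np.abs(T[:,0])<28)&(np.abs(T[:,1])<24)&(T[:,2]>5)&(T[:,2]<50)
for lo,hi in [(14,20.5),(21,43)]:
    q=k&(T[:,2]>lo)&(T[:,2]<hi); print(q.sum(),T[q].min(0),T[q].max(0),np.median(T[q],0))
save('w5.png',p[100:240,180:330],4)
E
```

```text
[ 0.444  0.426  1.582 -0.     1.133 -1.173] [0.5477 0.2731 0.1311] [[-0.9989, -0.0461, 0.001], [-0.0461, 0.9989, 0.0003], [-0.001, 0.0003, -1.0]] [ 0.86 -0.72 -1.23] [ 0.111 -0.11  -0.023]
0.074 0.082 224 0.07639209411315663 ((36.27140808105469, -1.9116473197937012), (13.343120574951172, 12.190425872802734), 89.71145629882812) [30.20987   -8.5783415] [42.391552  4.790526]
0.068 0.0755 153 0.07244289072272198 ((36.62257766723633, -1.0474448204040527), (15.534088134765625, 15.238208770751953), 0.18436704576015472) [28.844685 -8.686097] [44.392387  6.546824]
0.053 0.061 594 0.056414735271418215 ((36.5384635925293, -1.1196260452270508), (30.785982131958008, 30.48845100402832), 0.18454092741012573) [ 21.148312 -16.372032] [51.93708  14.117383]
0.036 0.0425 882 0.03968461765522008 ((36.1872444152832, -1.5867061614990234), (46.7285041809082, 46.986698150634766), 89.07917785644531) [ 12.713513 -24.924995] [59.661526 21.858986]
543 [  2.99421429 -18.04618607  16.56046784] [18.61320673 17.28898985 20.49119409] [14.44888694 -0.30152288 18.84642064]
350 [ 17.72694306 -18.25544397  21.04264436] [18.69558253 17.68775689 42.98051317] [18.31031161 -0.27556928 32.00016839]
```

View pics/w5.png

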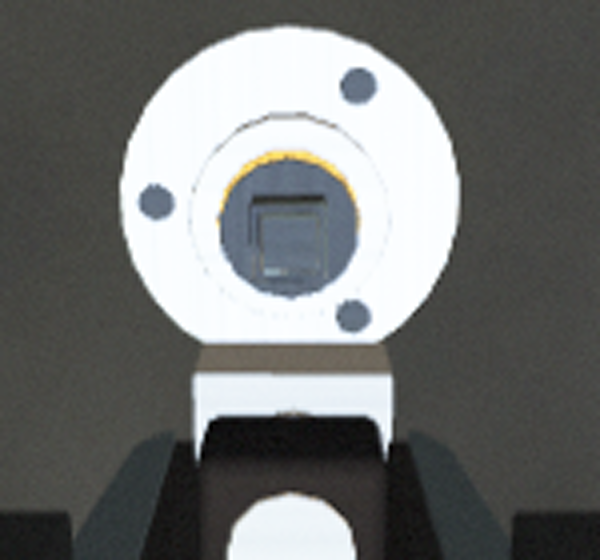

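The crop shows the square aligned with the key; the tip is at crop (293,240), straight ahead of the socket. I move over it and lower in small steps, watching the force.

Call:
carry_out:
  increments:
    - {"x": 18, "y": -0.5, "z": 0, "rx": 0, "ry": 0, "rz": 0, "hand": 0.1}
    - {"x": 36.1, "y": -0.9, "z": 0, "rx": 0, "ry": 0, "rz": 0, "hand": 0.1}
    - {"x": 36.1, "y": -0.9, "z": 0, "rx": 0, "ry": 0, "rz": 0, "hand": 0.1}
    - {"x": 36.1, "y": -0.9, "z": 6, "rx": 0, "ry": 0, "rz": 0, "hand": 0.1}
    - {"x": 36.1, "y": -0.9, "z": 10, "rx": 0, "ry": 0, "rz": 0, "hand": 0.1}
    - {"x": 36.1, "y": -0.9, "z": 12, "rx": 0, "ry": 0, "rz": 0, "hand": 0.1}
    - {"x": 36.1, "y": -0.9, "z": 13, "rx": 0, "ry": 0, "rz": 0, "hand": 0.1}
    - {"x": 36.1, "y": -0.9, "z": 14, "rx": 0, "ry": 0, "rz": 0, "hand": 0.1}
    - {"x": 36.1, "y": -0.9, "z": 15, "rx": 0, "ry": 0, "rz": 0, "hand": 0.1}
    - {"x": 36.1, "y": -0.9, "z": 15, "rx": 0, "ry": 0, "rz": 0, "hand": 0.1}

```text
clock: 5.72
position: [0.5112, 0.2706, 0.1158]
tool_rot: [[-0.999, -0.047, 0.0], [-0.047, 0.999, 0.0], [-0.0, 0.0, -1.0]]
force: [-0.4, -0.1, -1.4]
grip_width: 0.0296
finger_force: 35.0
```

No contact force, so it has engaged about 2 mm. Continuing down.

Call:
carry_out:
  increments:
    - {"x": 0, "y": 0, "z": 2, "rx": 0, "ry": 0, "rz": 0, "hand": 0.1}
    - {"x": 0, "y": 0, "z": 4, "rx": 0, "ry": 0, "rz": 0, "hand": 0.1}
    - {"x": 0, "y": 0, "z": 6, "rx": 0, "ry": 0, "rz": 0, "hand": 0.1}
    - {"x": 0, "y": 0, "z": 8, "rx": 0, "ry": 0, "rz": 0, "hand": 0.1}
    - {"x": 0, "y": 0, "z": 10, "rx": 0, "ry": 0, "rz": 0, "hand": 0.1}
    - {"x": 0, "y": 0, "z": 11, "rx": 0, "ry": 0, "rz": 0, "hand": 0.1}
    - {"x": 0, "y": 0, "z": 12, "rx": 0, "ry": 0, "rz": 0, "hand": 0.1}
    - {"x": 0, "y": 0, "z": 13, "rx": 0, "ry": 0, "rz": 0, "hand": 0.1}
    - {"x": 0, "y": 0, "z": 13, "rx": 0, "ry": 0, "rz": 0, "hand": 0.1}

```text
clock: 6.85
position: [0.5111, 0.2706, 0.1027]
tool_rot: [[-0.999, -0.047, 0.0], [-0.047, 0.999, 0.0], [-0.0, 0.0, -1.0]]
force: [0.6, 0.3, -2.5]
grip_width: 0.0301
finger_force: 35.0
```

Call:
carry_out:
  increments:
    - {"x": 0, "y": 0, "z": 0.5, "rx": 0, "ry": 0, "rz": 10, "hand": 0.1}
    - {"x": 0, "y": 0, "z": 0.7, "rx": 0, "ry": 0, "rz": 20, "hand": 0.1}
    - {"x": 0, "y": 0, "z": 0.9, "rx": 0, "ry": 0, "rz": 30, "hand": 0.1}
    - {"x": 0, "y": 0, "z": 1.1, "rx": 0, "ry": 0, "rz": 40, "hand": 0.1}
    - {"x": 0, "y": 0, "z": 1.4, "rx": 0, "ry": 0, "rz": 50, "hand": 0.1}
    - {"x": 0, "y": 0, "z": 1.6, "rx": 0, "ry": 0, "rz": 60, "hand": 0.1}
    - {"x": 0, "y": 0, "z": 1.8, "rx": 0, "ry": 0, "rz": 70, "hand": 0.1}
    - {"x": 0, "y": 0, "z": 2.1, "rx": 0, "ry": 0, "rz": 80, "hand": 0.1}
    - {"x": 0, "y": 0, "z": 2.3, "rx": 0, "ry": 0, "rz": 90, "hand": 0.1}
    - {"x": 0, "y": 0, "z": 2.5, "rx": 0, "ry": 0, "rz": 100, "hand": 0.1}
    - {"x": 0, "y": 0, "z": 2.5, "rx": 0, "ry": 0, "rz": 100, "hand": 0.1}
  force: 45

```text
clock: 8.22
position: [0.5113, 0.2709, 0.1004]
tool_rot: [[0.125, 0.992, 0.001], [0.992, -0.125, 0.001], [0.001, 0.001, -1.0]]
force: [0.7, 0.9, -1.2]
grip_width: 0.0295
finger_force: 45.0
```

```bash
python3 - <<'E'
from h import *
s=arm.read_state(); R=s['tool_rot']
print(s['joint_pos'].round(3),s['position'].round(4),np.degrees(np.arctan2(R[1,0],R[0,0])),s['force'].round(2),s['moment'].round(3))
E
```

```text
[0.467 0.404 1.704 0.    1.033 0.592] [0.5113 0.2709 0.1004] 82.81431613181725 [ 0.68  0.91 -1.2 ] [ 0.202 -0.274  0.02 ]
```

Call:
carry_out:
  increments:
    - {"x": 0, "y": 0, "z": 0.2, "rx": 0, "ry": 0, "rz": 10, "hand": 0.1}
    - {"x": 0, "y": 0, "z": 0.4, "rx": 0, "ry": 0, "rz": 20, "hand": 0.1}
    - {"x": 0, "y": 0, "z": 0.7, "rx": 0, "ry": 0, "rz": 30, "hand": 0.1}
    - {"x": 0, "y": 0, "z": 0.9, "rx": 0, "ry": 0, "rz": 40, "hand": 0.1}
    - {"x": 0, "y": 0, "z": 1.1, "rx": 0, "ry": 0, "rz": 50, "hand": 0.1}
    - {"x": 0, "y": 0, "z": 1.3, "rx": 0, "ry": 0, "rz": 60, "hand": 0.1}
    - {"x": 0, "y": 0, "z": 1.6, "rx": 0, "ry": 0, "rz": 70, "hand": 0.1}
    - {"x": 0, "y": 0, "z": 1.6, "rx": 0, "ry": 0, "rz": 72, "hand": 0.1}
    - {"x": 0, "y": 0, "z": 1.6, "rx": 0, "ry": 0, "rz": 72, "hand": 0.1}

```text
clock: 9.35
position: [0.5116, 0.2712, 0.0989]
tool_rot: [[0.982, 0.189, 0.001], [0.189, -0.982, 0.001], [0.002, -0.001, -1.0]]
force: [1.7, 2.2, -0.8]
grip_width: 0.0294
finger_force: 45.0
```

```bash
cat > st.py <<'E'
from h import *
s=arm.read_state(); R=s['tool_rot']
print(s['joint_pos'].round(3),s['position'].round(4),np.degrees(np.arctan2(R[1,0],R[0,0])).round(2),s['force'].round(2),s['moment'].round(3),s['joint_torque'].round(3))
E
python3 st.py
```

```text
[4.670e-01 4.060e-01 1.706e+00 1.000e-03 1.028e+00 1.848e+00] [0.5116 0.2712 0.0989] 10.88 [ 1.71  2.2  -0.76] [ 0.722 -0.432  0.062] [ -0.847 -44.119 -19.286  -0.427   1.149   0.113]
```

Call:
carry_out:
  increments:
    - {"x": 0, "y": 0, "z": -0.2, "rx": 0, "ry": 0, "rz": -10, "hand": 0.1}
    - {"x": 0, "y": 0, "z": -0.4, "rx": 0, "ry": 0, "rz": -20, "hand": 0.1}
    - {"x": 0, "y": 0, "z": -0.7, "rx": 0, "ry": 0, "rz": -30, "hand": 0.1}
    - {"x": 0, "y": 0, "z": -0.9, "rx": 0, "ry": 0, "rz": -40, "hand": 0.1}
    - {"x": 0, "y": 0, "z": -1.1, "rx": 0, "ry": 0, "rz": -50, "hand": 0.1}
    - {"x": 0, "y": 0, "z": -1.3, "rx": 0, "ry": 0, "rz": -60, "hand": 0.1}
    - {"x": 0, "y": 0, "z": -1.4, "rx": 0, "ry": 0, "rz": -64, "hand": 0.1}
    - {"x": 0, "y": 0, "z": -1.4, "rx": 0, "ry": 0, "rz": -64, "hand": 0.1}
    - {"x": 0, "y": 0, "z": -1.4, "rx": 0, "ry": 0, "rz": -64, "hand": 0.1}

```text
clock: 10.48
position: [0.5112, 0.2708, 0.1002]
tool_rot: [[0.264, 0.965, 0.001], [0.965, -0.264, 0.0], [0.001, 0.0, -1.0]]
force: [2.4, 2.4, -2.3]
grip_width: 0.0294
finger_force: 45.0
```

```bash
python3 st.py
```

```text
[0.467 0.405 1.704 0.    1.032 0.734] [0.5112 0.2708 0.1002] 74.7 [ 2.36  2.44 -2.26] [ 0.553 -0.508 -0.019] [-6.1700e-01 -4.3942e+01 -1.9384e+01 -3.2900e-01  1.1110e+00 -3.1000e-02]
```

Call:
carry_out:
  increments:
    - {"x": 0, "y": 0, "z": 0, "rx": 0, "ry": 0, "rz": 0, "hand": 0.6}
    - {"x": 0, "y": 0, "z": 0, "rx": 0, "ry": 0, "rz": 0, "hand": 0.6}
    - {"x": 0, "y": 0, "z": 0, "rx": 0, "ry": 0, "rz": 0, "hand": 0.6}
    - {"x": 0, "y": 0, "z": 0, "rx": 0, "ry": 0, "rz": -10, "hand": 0.6}
    - {"x": 0, "y": 0, "z": 0, "rx": 0, "ry": 0, "rz": -20, "hand": 0.6}
    - {"x": 0, "y": 0, "z": 0, "rx": 0, "ry": 0, "rz": -30, "hand": 0.6}
    - {"x": 0, "y": 0, "z": 0, "rx": 0, "ry": 0, "rz": -40, "hand": 0.6}
    - {"x": 0, "y": 0, "z": 0, "rx": 0, "ry": 0, "rz": -50, "hand": 0.6}
    - {"x": 0, "y": 0, "z": 0, "rx": 0, "ry": 0, "rz": -60, "hand": 0.6}
    - {"x": 0, "y": 0, "z": 0, "rx": 0, "ry": 0, "rz": -70, "hand": 0.6}
    - {"x": 0, "y": 0, "z": 0, "rx": 0, "ry": 0, "rz": -80, "hand": 0.6}
    - {"x": 0, "y": 0, "z": 0, "rx": 0, "ry": 0, "rz": -90, "hand": 0.6}

```text
clock: 11.98
position: [0.5107, 0.2703, 0.1]
tool_rot: [[-0.966, 0.258, -0.001], [0.258, 0.966, -0.001], [0.0, -0.001, -1.0]]
force: [0.2, -0.4, 0.6]
grip_width: 0.0543
finger_force: 0.0
```

Call:
carry_out:
  increments:
    - {"x": 0, "y": 0, "z": 0, "rx": 0, "ry": 0, "rz": -10, "hand": 0.6}
    - {"x": 0, "y": 0, "z": 0, "rx": 0, "ry": 0, "rz": -20, "hand": 0.6}
    - {"x": 0, "y": 0, "z": 0, "rx": 0, "ry": 0, "rz": -30, "hand": 0.6}
    - {"x": 0, "y": 0, "z": 0, "rx": 0, "ry": 0, "rz": -40, "hand": 0.6}
    - {"x": 0, "y": 0, "z": 0, "rx": 0, "ry": 0, "rz": -50, "hand": 0.6}
    - {"x": 0, "y": 0, "z": 0, "rx": 0, "ry": 0, "rz": -60, "hand": 0.6}
    - {"x": 0, "y": 0, "z": 0, "rx": 0, "ry": 0, "rz": -70, "hand": 0.6}
    - {"x": 0, "y": 0, "z": 0, "rx": 0, "ry": 0, "rz": -80, "hand": 0.6}
    - {"x": 0, "y": 0, "z": 0, "rx": 0, "ry": 0, "rz": -90, "hand": 0.6}
    - {"x": 0, "y": 0, "z": 0, "rx": 0, "ry": 0, "rz": -90, "hand": 0.6}
    - {"x": 0, "y": 0, "z": 0, "rx": 0, "ry": 0, "rz": -90, "hand": 0.6}

```text
clock: 13.35
position: [0.5109, 0.2705, 0.1001]
tool_rot: [[-0.266, -0.964, -0.0], [-0.964, 0.266, -0.0], [0.0, 0.0, -1.0]]
force: [-0.4, -0.5, 0.0]
grip_width: 0.0546
finger_force: 0.0
```

```bash
python3 - <<'E'
from h import *
s,p,d,i=t=grab('wrist'); dump('w6',t)
R=s['tool_rot']
print(s['joint_pos'].round(3),s['position'].round(4),np.degrees(np.arctan2(R[1,0],R[0,0])).round(2),s['force'].round(2),s['moment'].round(3))
X,u,v=pts(i,s,d); T=inhand(s,X)
k=(np.abs(T[:,0])<28)&(np.abs(T[:,1])<24)&(T[:,2]>-25)&(T[:,2]<50)
for lo,hi in [(-24,-14),(14,20.5),(21,43)]:
    q=k&(T[:,2]>lo)&(T[:,2]<hi); 
    if q.sum()>5: print(q.sum(),T[q].min(0).round(1),T[q].max(0).round(1),np.median(T[q],0).round(1),cv2.minAreaRect(T[q][:,:2].astype(np.float32)))
save('w6.png',p[100:290,150:360],3.5)
E
```

```text
[ 0.467  0.405  1.705 -0.     1.033 -2.405] [0.5109 0.2705 0.1001] -105.44 [-0.43 -0.47  0.01] [ 0.138  0.058 -0.016]
1754 [-10.1 -15.1 -20.1] [ 15.4  14.7 -14. ] [  3.7  -0.3 -17. ] ((2.35268497467041, -0.09337329864501953), (25.703096389770508, 29.405305862426758), 1.356510877609253)
398 [  2.8 -18.2  18.1] [18.4 17.9 20.5] [13.8  0.3 19.9] ((10.70119571685791, -0.21498489379882812), (36.18608856201172, 15.374419212341309), 89.15059661865234)
385 [  2.1 -18.4  21. ] [18.5 18.  42.9] [17.7  0.2 29.6] ((10.76936149597168, -0.27416229248046875), (15.756758689880371, 36.03968048095703), 2.4583475589752197)
```

View pics/w6.png

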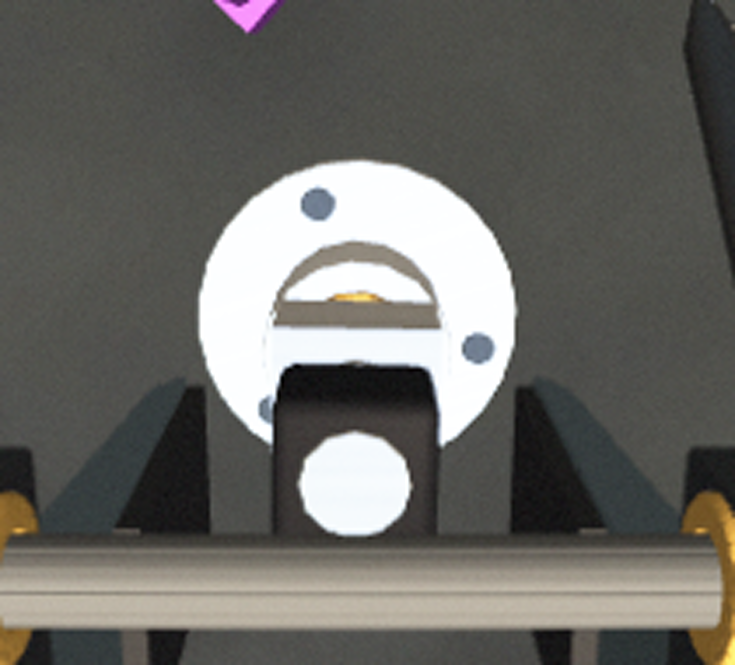

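The crop shows the key sitting down on the square (grip disc at crop (355,485)), square to the jaws. I regrip and turn in again.

Call:
carry_out:
  increments:
    - {"x": 0, "y": 0, "z": 0, "rx": 0, "ry": 0, "rz": 0, "hand": 0.1}
    - {"x": 0, "y": 0, "z": 0, "rx": 0, "ry": 0, "rz": 0, "hand": 0.1}
    - {"x": 0, "y": 0, "z": 0, "rx": 0, "ry": 0, "rz": 0, "hand": 0.1}
    - {"x": 0, "y": 0, "z": -0.3, "rx": 0, "ry": 0, "rz": 10, "hand": 0.1}
    - {"x": 0, "y": 0, "z": -0.1, "rx": 0, "ry": 0, "rz": 20, "hand": 0.1}
    - {"x": 0, "y": 0, "z": 0.2, "rx": 0, "ry": 0, "rz": 30, "hand": 0.1}
    - {"x": 0, "y": 0, "z": 0.4, "rx": 0, "ry": 0, "rz": 40, "hand": 0.1}
    - {"x": 0, "y": 0, "z": 0.6, "rx": 0, "ry": 0, "rz": 50, "hand": 0.1}
    - {"x": 0, "y": 0, "z": 0.8, "rx": 0, "ry": 0, "rz": 60, "hand": 0.1}
    - {"x": 0, "y": 0, "z": 1.1, "rx": 0, "ry": 0, "rz": 70, "hand": 0.1}
    - {"x": 0, "y": 0, "z": 1.3, "rx": 0, "ry": 0, "rz": 80, "hand": 0.1}
    - {"x": 0, "y": 0, "z": 1.5, "rx": 0, "ry": 0, "rz": 90, "hand": 0.1}

```text
clock: 14.9
position: [0.5113, 0.2715, 0.0984]
tool_rot: [[-0.963, 0.27, 0.001], [0.27, 0.963, 0.002], [-0.0, 0.002, -1.0]]
force: [0.6, 2.5, -2.7]
grip_width: 0.0292
finger_force: 45.0
```

Call:
carry_out:
  increments:
    - {"x": 0, "y": 0, "z": 0.2, "rx": 0, "ry": 0, "rz": 10, "hand": 0.1}
    - {"x": 0, "y": 0, "z": 0.4, "rx": 0, "ry": 0, "rz": 20, "hand": 0.1}
    - {"x": 0, "y": 0, "z": 0.7, "rx": 0, "ry": 0, "rz": 30, "hand": 0.1}
    - {"x": 0, "y": 0, "z": 0.9, "rx": 0, "ry": 0, "rz": 40, "hand": 0.1}
    - {"x": 0, "y": 0, "z": 1.1, "rx": 0, "ry": 0, "rz": 50, "hand": 0.1}
    - {"x": 0, "y": 0, "z": 1.2, "rx": 0, "ry": 0, "rz": 53, "hand": 0.1}
    - {"x": 0, "y": 0, "z": 1.2, "rx": 0, "ry": 0, "rz": 53, "hand": 0.1}
    - {"x": 0, "y": 0, "z": 1.2, "rx": 0, "ry": 0, "rz": 53, "hand": 0.1}

```text
clock: 15.9
position: [0.5119, 0.2712, 0.0973]
tool_rot: [[-0.37, 0.929, 0.002], [0.929, 0.37, 0.001], [0.001, 0.002, -1.0]]
force: [3.3, 3.0, -6.0]
grip_width: 0.0289
finger_force: 45.0
```

```bash
python3 st.py
```

```text
[0.467 0.408 1.707 0.    1.024 0.088] [0.5119 0.2712 0.0973] 111.73 [ 3.33  2.98 -6.01] [ 0.801 -0.792  0.11 ] [ -0.711 -45.539 -19.34   -0.311   1.715   0.047]
```

Call:
carry_out:
  increments:
    - {"x": 0, "y": 0, "z": 0, "rx": 0, "ry": 0, "rz": -10, "hand": 0.1}
    - {"x": 0, "y": 0, "z": -0.2, "rx": 0, "ry": 0, "rz": -20, "hand": 0.1}
    - {"x": 0, "y": 0, "z": -0.4, "rx": 0, "ry": 0, "rz": -30, "hand": 0.1}
    - {"x": 0, "y": 0, "z": -0.6, "rx": 0, "ry": 0, "rz": -40, "hand": 0.1}
    - {"x": 0, "y": 0, "z": -0.9, "rx": 0, "ry": 0, "rz": -50, "hand": 0.1}
    - {"x": 0, "y": 0, "z": -0.9, "rx": 0, "ry": 0, "rz": -54, "hand": 0.1}
    - {"x": 0, "y": 0, "z": -0.9, "rx": 0, "ry": 0, "rz": -54, "hand": 0.1}
    - {"x": 0, "y": 0, "z": -0.9, "rx": 0, "ry": 0, "rz": -54, "hand": 0.1}

```text
clock: 16.9
position: [0.5112, 0.2712, 0.0985]
tool_rot: [[-0.969, 0.248, 0.001], [0.248, 0.969, 0.001], [-0.0, 0.001, -1.0]]
force: [1.2, 4.7, -1.6]
grip_width: 0.0289
finger_force: 45.0
```

```bash
python3 st.py
```

```text
[ 4.670e-01  4.060e-01  1.706e+00  1.000e-03  1.028e+00 -8.530e-01] [0.5112 0.2712 0.0985] 165.64 [ 1.17  4.67 -1.57] [ 1.175 -0.389 -0.019] [-1.7800e+00 -4.3807e+01 -1.8959e+01 -1.0590e+00  1.3800e+00 -3.0000e-02]
```

Call:
carry_out:
  increments:
    - {"x": 0, "y": 0, "z": 0.3, "rx": 0, "ry": 0, "rz": 10, "hand": 0.1}
    - {"x": 0, "y": 0, "z": 0.5, "rx": 0, "ry": 0, "rz": 20, "hand": 0.1}
    - {"x": 0, "y": 0, "z": 0.8, "rx": 0, "ry": 0, "rz": 30, "hand": 0.1}
    - {"x": 0, "y": 0, "z": 1.0, "rx": 0, "ry": 0, "rz": 40, "hand": 0.1}
    - {"x": 0, "y": 0, "z": 1.2, "rx": 0, "ry": 0, "rz": 50, "hand": 0.1}
    - {"x": 0, "y": 0, "z": 1.4, "rx": 0, "ry": 0, "rz": 60, "hand": 0.1}
    - {"x": 0, "y": 0, "z": 1.7, "rx": 0, "ry": 0, "rz": 70, "hand": 0.1}
    - {"x": 0, "y": 0, "z": 1.9, "rx": 0, "ry": 0, "rz": 80, "hand": 0.1}
    - {"x": 0, "y": 0, "z": 2.1, "rx": 0, "ry": 0, "rz": 90, "hand": 0.1}
    - {"x": 0, "y": 0, "z": 2.2, "rx": 0, "ry": 0, "rz": 95, "hand": 0.1}
    - {"x": 0, "y": 0, "z": 2.2, "rx": 0, "ry": 0, "rz": 95, "hand": 0.1}

```text
clock: 18.27
position: [0.5121, 0.2707, 0.0964]
tool_rot: [[0.33, 0.944, 0.003], [0.944, -0.33, 0.0], [0.001, 0.002, -1.0]]
force: [3.4, 3.3, -2.9]
grip_width: 0.0291
finger_force: 45.0
```

```bash
python3 st.py
```

```text
[ 4.670e-01  4.080e-01  1.709e+00 -1.000e-03  1.022e+00  8.030e-01] [0.5121 0.2707 0.0964] 70.76 [ 3.37  3.32 -2.94] [ 0.686 -0.968  0.02 ] [ -0.362 -44.048 -18.189  -0.127   1.828   0.208]
```

```bash
cat > tq.py <<'E'
from h import *
a=[]
for k in range(4):
    s=arm.read_state(); a.append([*s['moment'],s['joint_torque'][5],*s['force']]); arm.read_camera('side')
R=s['tool_rot']; a=np.array(a)
print('cw',round(182.65-np.degrees(np.arctan2(R[1,0],R[0,0]))+180,2),'Mz',a[:,2].round(3),a[:,2].mean().round(3),'j6',a[:,3].mean().round(3),s['position'].round(4),a[:,4:].mean(0).round(1))
E
python3 tq.py
```

```text
cw 291.87 Mz [ 0.02   0.106  0.009 -0.007] 0.032 j6 0.081 [0.5121 0.2707 0.0964] [ 4.4  3.1 -2.3]
```

Call:
carry_out:
  increments:
    - {"x": 0, "y": 0, "z": 0.1, "rx": 0, "ry": 0, "rz": 3, "hand": 0.1}
    - {"x": 0, "y": 0, "z": 0.1, "rx": 0, "ry": 0, "rz": 6, "hand": 0.1}
    - {"x": 0, "y": 0, "z": 0.1, "rx": 0, "ry": 0, "rz": 6, "hand": 0.1}

```text
clock: 18.85
position: [0.5121, 0.2706, 0.0963]
tool_rot: [[0.426, 0.905, 0.002], [0.905, -0.426, 0.0], [0.001, 0.002, -1.0]]
force: [4.1, 2.3, -2.2]
grip_width: 0.029
finger_force: 45.0
```

```bash
python3 tq.py
```

```text
cw 297.86 Mz [0.024 0.014 0.04  0.05 ] 0.032 j6 0.066 [0.5121 0.2706 0.0963] [ 4.4  2.7 -1.5]
```

Call:
carry_out:
  increments:
    - {"x": 0, "y": 0, "z": 0.1, "rx": 0, "ry": 0, "rz": 3, "hand": 0.1}
    - {"x": 0, "y": 0, "z": 0.1, "rx": 0, "ry": 0, "rz": 6, "hand": 0.1}
    - {"x": 0, "y": 0, "z": 0.1, "rx": 0, "ry": 0, "rz": 6, "hand": 0.1}

```text
clock: 19.42
position: [0.512, 0.2706, 0.0962]
tool_rot: [[0.518, 0.855, 0.002], [0.855, -0.518, 0.0], [0.001, 0.002, -1.0]]
force: [4.5, 2.8, -2.2]
grip_width: 0.029
finger_force: 45.0
```

```bash
python3 tq.py
```

```text
cw 303.86 Mz [0.032 0.068 0.027 0.027] 0.038 j6 0.066 [0.512  0.2706 0.0962] [ 4.5  3.  -2.1]
```

Call:
carry_out:
  increments:
    - {"x": 0, "y": 0, "z": 0.1, "rx": 0, "ry": 0, "rz": 3, "hand": 0.1}
    - {"x": 0, "y": 0, "z": 0.2, "rx": 0, "ry": 0, "rz": 6, "hand": 0.1}
    - {"x": 0, "y": 0, "z": 0.2, "rx": 0, "ry": 0, "rz": 6, "hand": 0.1}

```text
clock: 20.0
position: [0.512, 0.2705, 0.096]
tool_rot: [[0.605, 0.796, 0.002], [0.796, -0.605, 0.0], [0.001, 0.002, -1.0]]
force: [5.5, 2.3, -1.8]
grip_width: 0.0294
finger_force: 45.0
```

```bash
python3 tq.py
```

```text
cw 309.85 Mz [0.053 0.036 0.077 0.023] 0.047 j6 0.066 [0.512  0.2705 0.096 ] [ 4.7  2.4 -1.6]
```

Call:
carry_out:
  increments:
    - {"x": 0, "y": 0, "z": 0.1, "rx": 0, "ry": 0, "rz": 3, "hand": 0.1}
    - {"x": 0, "y": 0, "z": 0.1, "rx": 0, "ry": 0, "rz": 6, "hand": 0.1}
    - {"x": 0, "y": 0, "z": 0.1, "rx": 0, "ry": 0, "rz": 6, "hand": 0.1}

```text
clock: 20.58
position: [0.512, 0.2705, 0.0959]
tool_rot: [[0.685, 0.729, 0.002], [0.729, -0.685, -0.0], [0.001, 0.002, -1.0]]
force: [4.8, 2.2, -1.9]
grip_width: 0.0288
finger_force: 45.0
```

```bash
python3 tq.py
```

```text
cw 315.85 Mz [0.063 0.049 0.04  0.048] 0.05 j6 0.065 [0.512  0.2705 0.0959] [ 4.8  1.8 -1.2]
```

Call:
carry_out:
  increments:
    - {"x": 0, "y": 0, "z": 0.1, "rx": 0, "ry": 0, "rz": 3, "hand": 0.1}
    - {"x": 0, "y": 0, "z": 0.2, "rx": 0, "ry": 0, "rz": 6, "hand": 0.1}
    - {"x": 0, "y": 0, "z": 0.2, "rx": 0, "ry": 0, "rz": 6, "hand": 0.1}

```text
clock: 21.15
position: [0.5119, 0.2705, 0.0958]
tool_rot: [[0.757, 0.654, 0.002], [0.654, -0.757, -0.0], [0.002, 0.001, -1.0]]
force: [5.0, 2.1, -0.7]
grip_width: 0.0291
finger_force: 45.0
```

```bash
python3 tq.py
```

```text
cw 321.82 Mz [0.094 0.111 0.115 0.079] 0.1 j6 0.124 [0.5119 0.2705 0.0957] [ 4.8  2.2 -1.1]
```

Torque has risen from 0.066 to 0.124, so the collar has touched. A little more gets it finger-tight.

Call:
carry_out:
  increments:
    - {"x": 0, "y": 0, "z": 0, "rx": 0, "ry": 0, "rz": 1.5, "hand": 0.1}
    - {"x": 0, "y": 0, "z": 0, "rx": 0, "ry": 0, "rz": 3, "hand": 0.1}
    - {"x": 0, "y": 0, "z": 0, "rx": 0, "ry": 0, "rz": 3, "hand": 0.1}
    - {"x": 0, "y": 0, "z": 0, "rx": 0, "ry": 0, "rz": 3, "hand": 0.1}

```text
clock: 21.85
position: [0.5119, 0.2705, 0.0957]
tool_rot: [[0.79, 0.614, 0.002], [0.614, -0.79, -0.0], [0.002, 0.001, -1.0]]
force: [5.0, 2.1, -1.5]
grip_width: 0.029
finger_force: 45.0
```

```bash
python3 tq.py
```

```text
cw 324.79 Mz [0.275 0.204 0.228 0.192] 0.225 j6 0.214 [0.5119 0.2705 0.0957] [ 5.1  1.6 -1.1]
```

Torque is 0.22 N m, finger-tight. Releasing and withdrawing.

Call:
carry_out:
  increments:
    - {"x": 0, "y": 0, "z": 0, "rx": 0, "ry": 0, "rz": 0, "hand": 0.7}
    - {"x": 0, "y": 0, "z": 0, "rx": 0, "ry": 0, "rz": 0, "hand": 0.7}
    - {"x": 0, "y": 0, "z": 0, "rx": 0, "ry": 0, "rz": 0, "hand": 0.7}
    - {"x": 0, "y": 0, "z": 0, "rx": 0, "ry": 0, "rz": 0, "hand": 0.7}
    - {"x": 0, "y": 0, "z": -10, "rx": 0, "ry": 0, "rz": 0, "hand": 0.7}
    - {"x": 0, "y": 0, "z": -40, "rx": 0, "ry": 0, "rz": 0, "hand": 0.7}
    - {"x": 0, "y": 0, "z": -80, "rx": 0, "ry": 0, "rz": 0, "hand": 0.7}
    - {"x": 0, "y": 0, "z": -80, "rx": 0, "ry": 0, "rz": 0, "hand": 0.7}
    - {"x": 0, "y": 0, "z": -80, "rx": 0, "ry": 0, "rz": 0, "hand": 0.7}

```text
clock: 23.18
position: [0.5106, 0.2704, 0.1753]
tool_rot: [[0.791, 0.612, -0.0], [0.612, -0.791, -0.0], [-0.0, -0.0, -1.0]]
force: [-0.1, 1.0, 0.3]
grip_width: 0.0638
finger_force: 0.0
```

```bash
python3 - <<'E'
from h import *
s,p,d,i=grab('wrist')
X,u,v=pts(i,s,d); T=inhand(s,X); r=np.hypot(X[:,0]-.5112,X[:,1]-.2706)
for lo,hi in [(.105,.125),(.07,.083)]:
    k=(r<27)&(r<.03)&(X[:,2]>lo)&(X[:,2]<hi)
    if k.sum()>5: print(k.sum(),np.median(X[k,2]),X[k].mean(0).round(4),cv2.minAreaRect(T[k][:,:2].astype(np.float32)))
_,q,_,_=grab('side')
a=cv2.resize(p,(512,384)); save('end.png',np.hstack([cv2.resize(q[180:270,210:310],(400,360)),cv2.resize(p[100:290,150:360],(398,360))]))
E
```

```text
1105 0.11262069995374466 [0.512  0.2709 0.1125] ((-0.24962902069091797, 0.46120262145996094), (29.908226013183594, 30.479772567749023), 86.76152038574219)
328 0.07535765315678053 [0.5204 0.2766 0.0752] ((-0.14426422119140625, 0.4585990905761719), (36.00328826904297, 36.409236907958984), 86.9708251953125)
```

View pics/end.png

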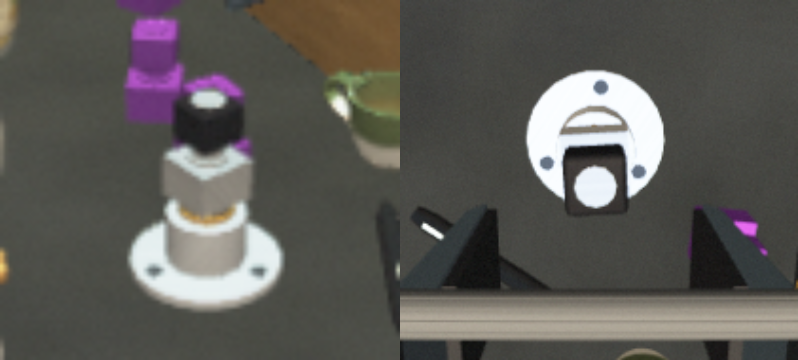

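Left in the picture, the key stands upright on the square at (208,165) with the brass rim just under it; right, seen from above, it is at (596,187). The measured height matches a fully seated key (underside about 49.5 mm).

```bash
python3 -c "
from plant import arm
print(arm.sign_off())"
```

```text
the job is handed in; nothing more can be done
None
```

Job handed in with no verdict shown: I ran the chaser in with both quarter turns back and seated it finger-tight at about 0.22 N m, leaving the key on the square and the other things untouched.

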